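Peel the clinging top tray off the stack and hold it over the extraction grille

TASK

Draw the bolt that locks the tray stack back until you feel it meet its stop, then peel the top steel tray off the clinging stack: lift it by its upright corner ear, tilting it up while the diagonally opposite corner stays down on the stack until all four sprung catches have let go. Then carry the tray to the extraction grille and finish while still holding it, level and still, centred about 15 cm above the grille. Leave the bolt drawn and do not disturb the other things on the bench.

Things in the scene. Friction and masses are not known exactly. Their poses are not given: they have to be found in the camera images.
- tray_center (a point): Centre of the top tray's rim opening, half-way through the rim's thickness; pressed steel, about 0.2 to 0.3 kg. Axes: x along its long side, y along the short side, z up. Rim outside 180 x 120 mm, 4 mm thick, 12 mm wide; the pan is 156 x 96 mm, its underside 21 mm below this point. It hangs nested in the stack by its rim.
- ear (a point): Grip point of the upright ear at the tray's +x +y corner: tray (78, 52) mm from tray_center, 26 mm above it. A steel plate 10 mm thick along the diagonal from tray_center to the ear, 20 mm wide across it, from 24 mm below to 14 mm above this point. Pinch from above, jaws closing along that diagonal. Axes as the tray's. All rigid: the tool must tilt with the tray as it peels.
- far_corner (a point): Tray's corner diagonally opposite the ear (tray -x -y), underside of the rim, at tray (-90, -60) mm from tray_center and 2 mm below it. The corner that stays down while peeling. Axes as the tray's.
- stack_top (a point): Centre of the fixed stack, 196 x 136 mm (foot 212 x 152), at its upper rim, 50 mm above the bench, where the tray's rim rests. Axes as the seated tray's. Sprung catches at x = 40 and -40 mm on the +y long side, 58 and -40 on the -y side, stand 14 mm above this point and clip over the tray's rim; each lets go when the rim beside it is lifted about 4 mm, with about 5 N.
- seat_corner (a point): Where the tray's far_corner rests when seated: a fixed point on the stack at stack (-90, -60) mm. Peeling at the ear takes about 10 to 15 N; with the tray tilted 0.18 rad about this corner (ear raised about 35 mm) all four catches are free.
- bolt (a joint): The locking bolt on the stack's -y long side: travel in m. At 0 (up to 6 mm at the start) its nose lies over the tray's rim and locks the tray down; it slides along the stack's -y and meets its stop at 0.030. Slides stiffly (about 2 N) and stays where left.
- bolt_post (a point): Grip point of the bolt's upright post, 12 x 12 mm square, from 32 mm below this point (at the bolt's flat bar, 26 mm wide along x) to 20 mm above it. Moves with the bolt; at bolt = 0 it is at stack (25, -84) mm from stack_top, 46 mm above it. Axes as the stack's. Pinch it from above, jaws closing along the stack's x.
- grille_center (a point): Middle of the top of the extraction grille, a flat fixed slatted metal frame 170 x 170 mm, 12 mm high.
- tape: roll of paper tape lying flat, 90 mm across, 24 mm high; a bystander, to be left where it is; origin at or near the middle of its underside
- wrench: steel wrench lying flat; a bystander, to be left where it is; origin at or near the middle of its underside
- timber: timber block 90 x 160 x 50 mm; a bystander, to be left where it is; origin at or near the middle of its underside
- burr_pot: small grey plastic pot, 68 mm across, 50 mm high; a bystander, to be left where it is; origin at or near the middle of its underside
- bar_stock: dark steel bar 120 x 30 x 30 mm; a bystander, to be left where it is; origin at or near the middle of its underside
- tin: plain metal can, 60 mm across, 70 mm high; a bystander, to be left where it is; origin at or near the middle of its underside
- brush: hand brush lying flat; a bystander, to be left where it is; origin at or near the middle of its underside
Not all that is in view belongs to the job. Of the things like the part that bears grille_center, leave any that is blue; of the rest the larger one is meant.

How it is judged:
On the way, in this order (a step that is already met when the one before it is completed fails the run):
1. the bolt is drawn back to its stop while the tray is still seated (value of joint bolt above 0.027 m and distance between far_corner and seat_corner below 0.008 m and angle between tray_center's own z axis and vertical below 0.05 rad), for 0.1 s.
2. the tray is peeled: tilted up by the ear while its opposite corner is still down on the stack (angle between tray_center's own z axis and vertical above 0.12 rad and z of ear in the frame of stack_top above 0.045 m and z of far_corner in the frame of seat_corner below 0.008 m and horizontal distance between far_corner and seat_corner below 0.02 m and value of joint bolt above 0.024 m and contact force between the fingers and tray above 1 N), for 0.1 s.
At the end, for the whole second after the job is handed in: The gripper holds the tray, still (under 40 mm/s), level within 0.2 rad, its centre within 50 mm horizontally of the grille's centre and 100 to 210 mm above it, touching neither stack nor holder; the bolt is drawn at least 24 mm (horizontal distance between tray_center and grille_center below 0.05 m and z of tray_center in the frame of grille_center between 0.1 and 0.21 m and angle between tray_center's own z axis and vertical below 0.2 rad and contact force between the fingers and tray above 1 N and contact force between tray and holder below 0.05 N and linear speed of tray below 0.04 m/s and value of joint bolt above 0.024 m); the arm keeps its last pose, push and grip.
It fails at once if a bystander is moved more than 30 mm (distance of any of tape, wrench, timber, burr_pot, bar_stock, tin, brush from where it was at the start of the episode above 0.03 m).
It also fails if it takes over 61 s, if anything falls off the work surface, if the arm or the gripper's body presses on something with over 40 N, if the wrist force passes 120 N, or if a joint passes its speed limit or range.

ROBOT

A 7-joint arm with a two-finger parallel gripper is mounted at the origin on the work surface. World frame = base frame: x ahead of the robot, y to its left, z up, the work surface at z = 0. Lengths are in m, angles in rad, forces in N, time in s.
With the tool pointing down it reaches from about 0.425 to 0.825 m from the base axis. Payload 3.6 kg.
Tool frame: the origin (TCP) lies at the very end of the fingers, on their centre line; the grasp point (between the pads) lies bot.grip_depth behind it (bot.grip_depth is the distance from the TCP to the grasp point, in m); z points along the fingers, y is the line along which they close (so a half turn about z gives the same grasp; the last joint's range is limited). The gripper opens to 93 mm and grips with 3 to 60 N. Pads are 15 mm wide; open, the fingers measure 128 mm over their backs; the gripper's body (75 mm by 188 mm) begins 65 mm behind the grasp point.
Start: joints at [1.232, 0.615, -0.013, 1.423, 0.008, 1.103, -0.04], TCP at [0.199, -0.619, 0.219] pointing down, gripper open.
Joint ranges: [-3.12, 3.12], [-0.3, 2.06], [-1.34, 1.32], [0.26, 2.42], [-1.36, 4.5], [0.01, 1.98], [-2.84, 2.84]. Speed limits (rad/s): [2.79, 2.79, 3.14, 3.14, 3.14, 3.14, 3.14].

INTERFACE

Orientations are given as [roll, pitch, yaw] about the fixed x, y, z axes, in that order (R = Rz(yaw) Ry(pitch) Rx(roll)).
In Python, from workcell import bot gives the robot as it stands.
- The arm moves only by the tool arm_command, never from a script. Its arguments are lists of equal length, an entry for each row: "jaw": the closure in counts, from 0 (fully open) to 255 (shut); "xyz": the shift along the tool's x, y, z in m, a list of three; "dr": the turn, a rotation vector about the tool's x, y, z in rad, a list of three. A call has 1 to 10 rows; each row shifts and turns the commanded pose from where the row before left it, along the tool's axes as they then stand; what a row does not reach is not made up. A row lasts 1/8 s, in which the tool goes at most 62.5 mm and 10.7 degrees, less where a joint would pass 70% of its speed; a pose out of reach is approached as far as the arm can. A call with a gripper value outside its range is refused whole. The fingers move at their own pace and stop on an object; the grip force is fixed at half the most. Time passes only in rows, so rows that do not move let the fingers close. It gives the time, the measured TCP pose, the force, the opening and the grip force at its end, in the units of the state.
- bot.sense(): the state, without advancing time (a new reading comes with each control period).
- bot.capture(name): name is "side" or "top" or "wrist"; returns a dict with "frame" (480x640x3 uint8, blue, green, red), "fx", "fy", "cx", "cy" (pixels), "R" (3x3) and "t" (3): a world point X has camera coordinates R X + t. Camera axes: x right, y down, z forward; pixel columns grow to the right and rows downward; lengths in m; the calibration is good to about 2 mm. A picture is of the moment at which its call begins. There is no depth.
- bot.finish_job(): hands the job in; it is judged then, once.
The state is a dict: "t": time; "joint_pos": joint angles; "qvel": joint speeds; "tau": joint torques, N m; "tool_pos": TCP position; "tcp_rot": TCP orientation; "contact_force": force on the tool from outside, world axes, zero at the start; "torque": the same for the moment, N m; "width": finger opening in m; "finger_force": force on a finger pad.
Only numpy, scipy, OpenCV 4.12 (cv2) and the standard library are available. Lean on these libraries where they do the work, as an engineer would, in place of code of your own. Each camera call takes 0.05 s, during which the arm holds its last target. There are 200 camera calls.

## Working session

There is one attempt and no reset: what is moved stays moved. The work goes in short steps, Python scripts to look and compute and a tool call to move; the robot and the scene stay as the last step left them, time stands still between calls to the robot, and variables do not carry over. Pictures are saved under pics/ and viewed, at most 10 in all, crops included, and the job is handed in when it is done.

Besides the shell and the picture viewer there is one more tool, called after ">>>" by a JSON object that holds its "api" and its "payload", one argument or row to a line. arm_command: Moves the arm, as the interface text tells. Its arguments: {"type":"object","properties":{"jaw":{"type":"array"},"xyz":{"type":"array"},"dr":{"type":"array"}},"required":["jaw","xyz","dr"]}

```bash
mkdir -p pics; ls
python3 - <<'E'
from workcell import bot
import cv2,pickle
s=bot.sense();print(s, bot.grip_depth)
for n in("top","side"):
    c=bot.capture(n);cv2.imwrite(f"pics/{n}0.png",c["frame"]);pickle.dump(c,open(f"{n}0.pkl","wb"));print(n,c["R"],c["t"],c["fx"],c["cx"],c["cy"])
E
```

```text
pics
{'t': 0.0, 'joint_pos': array([ 1.23248225,  0.61590767, -0.01263426,  1.42488723,  0.00809125,
        1.10337205, -0.04042559]), 'qvel': array([ 0.00137497, -0.00078024, -0.00181869,  0.00041307,  0.0003836 ,
        0.00113838, -0.00034993]), 'tau': array([-1.75087644e-05, -4.58934546e+01,  2.08803336e-01, -1.65741044e+01,
       -6.11367426e-02,  2.05079484e-02,  2.40926074e-04]), 'tool_pos': array([ 0.19919134, -0.61790493,  0.21749247]), 'tcp_rot': array([-3.13906817e+00,  1.74417686e-05,  3.11865598e-01]), 'contact_force': array([-0.31389167, -0.51240753,  0.61471959]), 'torque': array([-0.01436176,  0.00189684,  0.04306615]), 'finger_force': 0.0, 'width': 0.09254754795054809} 0.0188
top [[ 0.0221968  -0.9996918   0.01111779]
 [-0.98245643 -0.02387108 -0.18495822]
 [ 0.18516661 -0.00681727 -0.9826835 ]] [-0.04555234  0.52015397  1.27247919] 544.7792452104701 323.64247573297274 230.08414978562158
side [[-0.91018943 -0.41387254  0.01627031]
 [-0.22575563  0.46278201 -0.85724396]
 [ 0.34726013 -0.78392751 -0.51465334]] [0.45634039 0.18805273 1.44697237] 591.2519733039552 324.70075151794185 239.17793623045904
```

View pics/top0.png

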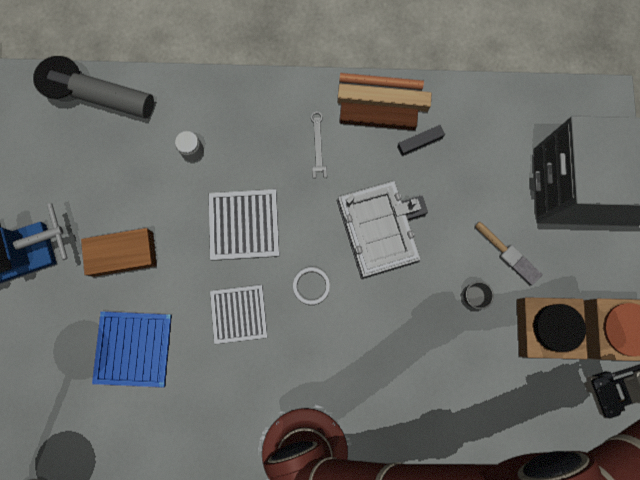

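View pics/side0.png

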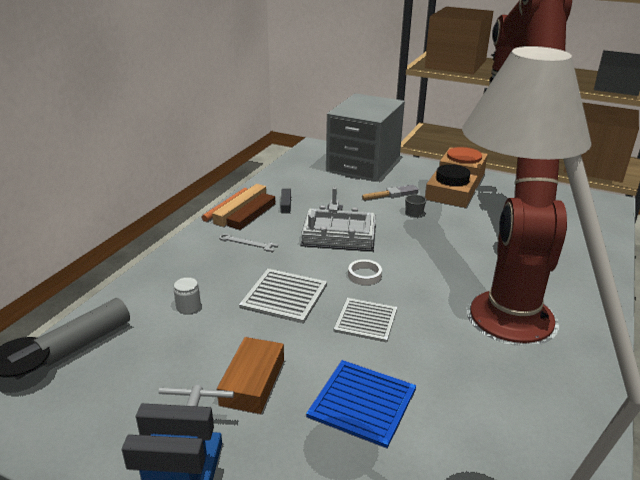

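Three things look like the grille in the top view: blue (132,348), small grey (239,314) and large grey (243,224). Excluding the blue one, the larger grey one at (243,224) fits the description. The tray stack is at (380,228), with the bolt post near (415,206). I'll confirm both in one enlarged crop.

Run:
```python
import cv2
f=cv2.imread("pics/top0.png")
a=cv2.resize(f[170:290,330:440],None,fx=5,fy=5,interpolation=cv2.INTER_CUBIC)
b=cv2.resize(f[180:350,200:290],None,fx=2.7,fy=2.7,interpolation=cv2.INTER_CUBIC)
import numpy as np
o=np.zeros((600,800,3),np.uint8);o[:600,:550]=a;o[:b.shape[0],552:552+b.shape[1]]=b
cv2.imwrite("pics/crop1.png",o)
g=cv2.imread("pics/side0.png")
cv2.imwrite("pics/crop2.png",cv2.resize(g[180:255,290:385],None,fx=8,fy=8,interpolation=cv2.INTER_CUBIC))
```

```text
(no output)
```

View pics/crop1.png

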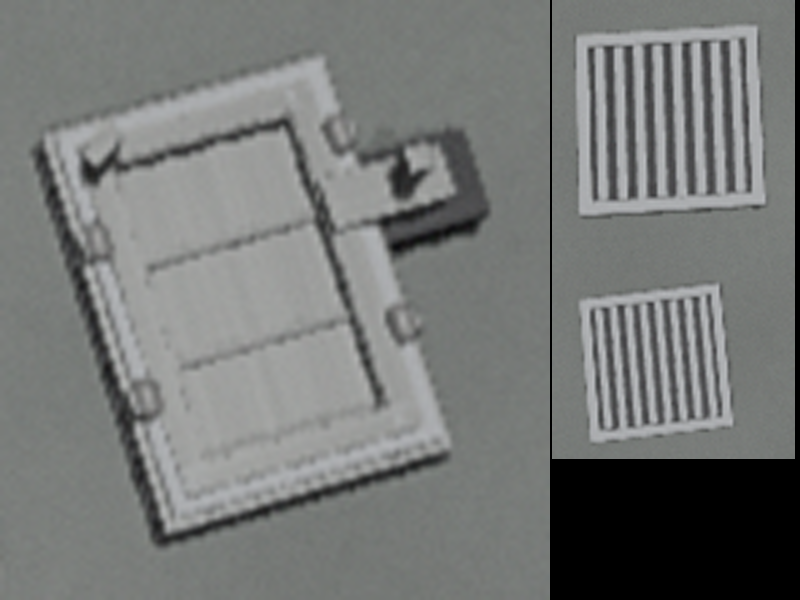

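View pics/crop2.png

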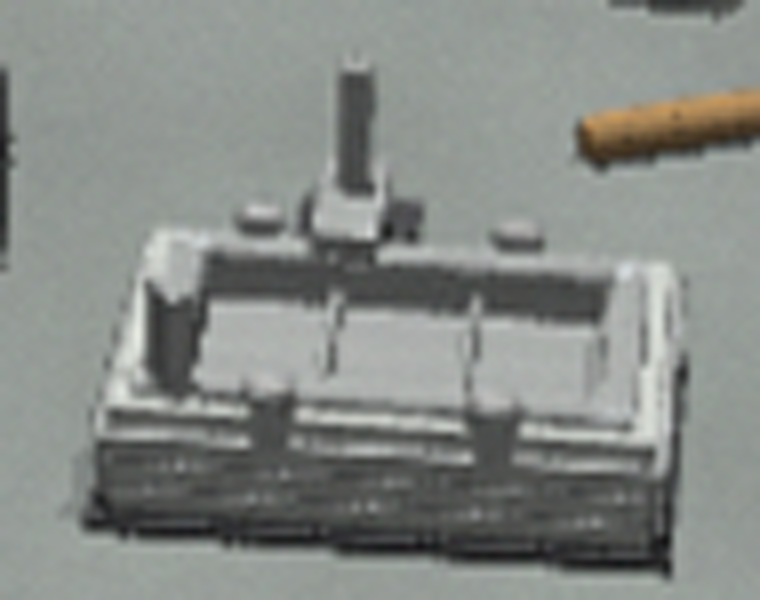

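The crops show two things:
- **Stack:** the ear is at the upper-left corner, top px (350,201). The bolt is on the right, with its post at about (411,206). So stack +x points up and slightly left in the image.
- **Grille:** the upper-left grey one is clearly larger than the other grey one, so it is the target.

Next I'll fit the poses from both views.

```bash
cat > h.py <<'E'
import numpy as np,pickle
from scipy.optimize import least_squares
def proj(c,X):
    p=np.atleast_2d(X)@c["R"].T+c["t"]
    return np.c_[c["fx"]*p[:,0]/p[:,2]+c["cx"],c["fy"]*p[:,1]/p[:,2]+c["cy"]]
def Rz(a): return np.array([[np.cos(a),-np.sin(a),0],[np.sin(a),np.cos(a),0],[0,0,1]])
E
python3 - <<'E'
from h import *
T=pickle.load(open("top0.pkl","rb"));S=pickle.load(open("side0.pkl","rb"))
t=lambda u,v:((u+.5)/5+330-.5,(v+.5)/5+170-.5)
s=lambda u,v:((u+.5)/8+290-.5,(v+.5)/8+180-.5)
g=lambda u,v:((u-552)/2.7+200-.3,v/2.7+180-.3)
def obs(p):
    b=p[3];c=p[4]
    return [("T",(98,68,0),t(45,135)),("T",(98,-68,0),t(325,58)),("T",(-98,-68,0),t(450,448)),("T",(-98,68,0),t(160,530)),
    ("T",(40,c,14),t(95,240)),("T",(-40,c,14),t(143,398)),("T",(58,-c,14),t(340,132)),("T",(-40,-c,14),t(405,322)),
    ("S",(25,-84-b,66),s(355,64)),("S",(78,52,42),s(180,265)),
    ("S",(98,-68,0),s(155,235)),("S",(-98,-68,0),s(678,270)),("S",(-98,68,0),s(660,462)),("S",(98,68,0),s(98,432)),
    ("S",(58,-c,14),s(260,212)),("S",(-40,-c,14),s(517,230))]
def res(p):
    r=[]
    for k,X,px in obs(p):
        w=np.r_[p[0],p[1],.05]+Rz(p[2])@np.array(X)/1000
        r.append(proj(T if k=="T" else S,w)[0]-px)
    return np.ravel(r)
f=least_squares(res,[.5,-.1,.3,3,66],x_scale=[.1,.1,.1,3,3],loss="soft_l1")
print(f.x,np.round(res(f.x).reshape(-1,2),1).tolist())
def rg(p):
    C=np.array([[85,85,0],[85,-85,0],[-85,-85,0],[-85,85,0]])/1000@Rz(p[2]).T+[p[0],p[1],.012]
    return np.ravel(np.r_[proj(T,C)-[g(577,35),g(757,27),g(766,205),g(581,215)],proj(S,C)-[(241,306),(265,270),(327,282),(300,320)]])
q=least_squares(rg,[.5,.15,0]);print(q.x,np.round(rg(q.x).reshape(-1,2),1).tolist())
P=lambda X:np.r_[f.x[:2],.05]+Rz(f.x[2])@np.array(X)/1000
print("post",P((25,-84-f.x[3],46)),"ear",P((78,52,28)),"tray",P((0,0,2)))
E
```

```text
[ 0.53126615 -0.16641626  0.30606731  3.92825247 65.10310631] [[1.5, 0.4], [-1.7, 1.0], [-2.0, -1.3], [1.9, -2.0], [-0.2, 0.2], [-0.1, 0.1], [-0.0, 0.2], [-0.6, 0.4], [0.5, 0.1], [-1.6, 2.8], [0.5, -0.5], [-0.6, -0.3], [-0.8, -1.6], [0.8, -3.0], [0.3, -0.4], [0.5, -0.3]]
[0.53883197 0.16851598 0.08408841] [[-1.2, 0.2], [-0.4, -0.7], [-0.6, -0.1], [-1.1, 0.4], [-2.8, -2.0], [2.0, -2.0], [-0.4, -1.0], [2.7, -0.4]]
post [ 0.58159805 -0.24272535  0.096     ] ear [ 0.589973   -0.09333065  0.078     ] tray [ 0.53126615 -0.16641626  0.052     ]
```

>>> {"api": "arm_command", "payload": {
  "jaw": [0, 0, 0, 0, 0, 0, 0, 0, 0, 0],
  "xyz": [
    [0.048, -0.024, 0],
    [0.048, -0.024, 0],
    [0.048, -0.024, 0],
    [0.048, -0.024, 0],
    [0.048, -0.024, 0],
    [0.048, -0.024, 0],
    [0.048, -0.024, 0],
    [0.048, -0.024, 0],
    [0.048, -0.024, 0],
    [0.047, -0.024, 0]
  ],
  "dr": [
    [0, 0, 0],
    [0, 0, 0],
    [0, 0, 0],
    [0, 0, 0],
    [0, 0, 0],
    [0, 0, 0],
    [0, 0, 0],
    [0, 0, 0],
    [0, 0, 0],
    [0, 0, 0]
  ]
}}

```text
t: 1.35
tool_pos: [0.5825, -0.2418, 0.2181]
tcp_rot: [-3.141, 0.001, 0.312]
contact_force: [-0.1, -1.0, -0.1]
width: 0.0928
finger_force: 0.0
```

>>> {"api": "arm_command", "payload": {
  "jaw": [0, 0, 0, 0, 0, 0, 0, 0, 0, 0],
  "xyz": [
    [0, 0, 0],
    [0, 0, 0],
    [0, 0, 0],
    [0, 0, 0],
    [0, 0, 0],
    [0, 0, 0],
    [0, 0, 0],
    [0, 0, 0],
    [0, 0, 0],
    [0, 0, 0]
  ],
  "dr": [
    [0, 0, -0.174],
    [0, 0, -0.174],
    [0, 0, -0.174],
    [0, 0, -0.174],
    [0, 0, -0.174],
    [0, 0, -0.174],
    [0, 0, -0.174],
    [0, 0, -0.174],
    [0, 0, -0.174],
    [0, 0, 0]
  ]
}}

```text
t: 2.6
tool_pos: [0.5812, -0.2434, 0.218]
tcp_rot: [-3.141, -0.001, 1.876]
contact_force: [-0.7, -0.6, -1.1]
width: 0.0927
finger_force: 0.0
```

Run:
```python
from workcell import bot
import cv2,pickle
from h import *
s=bot.sense();print(s["t"],s["tool_pos"],s["tcp_rot"],s["contact_force"],s["joint_pos"].round(2))
c=bot.capture("wrist");pickle.dump(c,open("w1.pkl","wb"))
f=c["frame"].copy()
o=np.array([.53127,-.16642,.05])
for X in [(25,-88,66),(78,52,42),(40,65,14),(-40,65,14),(58,-65,14),(-40,-65,14),(90,60,4),(90,-60,4),(-90,-60,4),(-90,60,4)]:
    p=proj(c,o+Rz(.306)@np.array(X)/1000)[0];print(X,p.round())
    cv2.drawMarker(f,(int(p[0]),int(p[1])),(0,0,255),0,12,1)
cv2.imwrite("pics/w1.png",f)
```

```text
2.6 [ 0.58122051 -0.24340974  0.21802134] [-3.14078469e+00 -1.15697311e-03  1.87553998e+00] [-0.65030675 -0.55108362 -1.06769448] [ 0.63  0.62 -0.46  1.48  0.29  1.11  0.42]
(25, -88, 66) [324. 234.]
(78, 52, 42) [404.  20.]
(40, 65, 14) [344.   8.]
(-40, 65, 14) [233.   8.]
(58, -65, 14) [364. 188.]
(-40, -65, 14) [243. 188.]
(90, 60, 4) [411.  19.]
(90, -60, 4) [401. 180.]
(-90, -60, 4) [185. 180.]
(-90, 60, 4) [169.  19.]
```

View pics/w1.png

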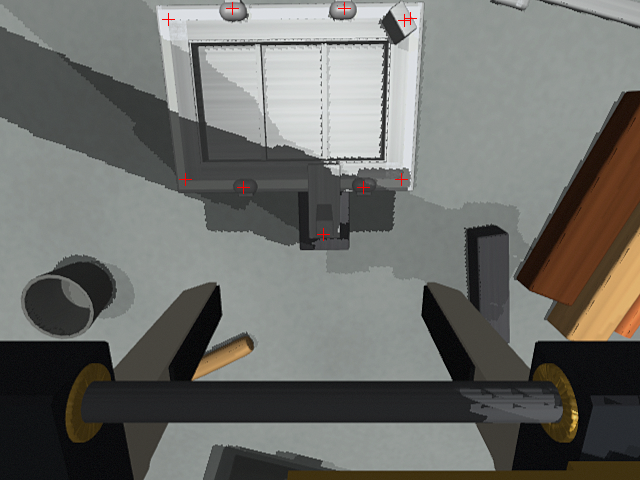

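The wrist view agrees with the fit: the catches, rim corners, ear (404,20) and post (323,234) all fall on the markers. I'll descend onto the post.

>>> {"api": "arm_command", "payload": {
  "jaw": [0, 0, 0, 0, 0, 0, 0, 0],
  "xyz": [
    [0, 0, 0.02],
    [0, 0, 0.03],
    [0, 0, 0.03],
    [0, 0, 0.03],
    [0, 0, 0.02],
    [0, 0, 0.01],
    [0, 0, 0],
    [0, 0, 0]
  ],
  "dr": [
    [0, 0, 0],
    [0, 0, 0],
    [0, 0, 0],
    [0, 0, 0],
    [0, 0, 0],
    [0, 0, 0],
    [0, 0, 0],
    [0, 0, 0]
  ]
}}

```text
t: 3.65
tool_pos: [0.5824, -0.2434, 0.0797]
tcp_rot: [3.14, 0.001, 1.877]
contact_force: [-0.1, -0.0, 0.3]
width: 0.0932
finger_force: 0.0
```

>>> {"api": "arm_command", "payload": {
  "jaw": [255, 255, 255, 255, 255, 255, 255, 255],
  "xyz": [
    [0, 0, 0],
    [0, 0, 0],
    [0, 0, 0],
    [0, 0, 0],
    [0, 0, 0],
    [0, 0, 0],
    [0, 0, 0],
    [0, 0, 0]
  ],
  "dr": [
    [0, 0, 0],
    [0, 0, 0],
    [0, 0, 0],
    [0, 0, 0],
    [0, 0, 0],
    [0, 0, 0],
    [0, 0, 0],
    [0, 0, 0]
  ]
}}

```text
t: 4.65
tool_pos: [0.5817, -0.2432, 0.0786]
tcp_rot: [3.142, -0.0, 1.878]
contact_force: [-0.3, -0.1, -0.3]
width: 0.0176
finger_force: 0.0
```

>>> {"api": "arm_command", "payload": {
  "jaw": [255, 255, 255, 255],
  "xyz": [
    [0, 0, 0],
    [0, 0, 0],
    [0, 0, 0],
    [0, 0, 0]
  ],
  "dr": [
    [0, 0, 0],
    [0, 0, 0],
    [0, 0, 0],
    [0, 0, 0]
  ]
}}

```text
t: 5.15
tool_pos: [0.583, -0.2427, 0.0788]
tcp_rot: [3.139, 0.0, 1.878]
contact_force: [5.2, 1.5, -3.9]
width: 0.0122
finger_force: 30.0
```

>>> {"api": "arm_command", "payload": {
  "jaw": [255, 255, 255, 255, 255, 255, 255],
  "xyz": [
    [-0.004, 0, 0],
    [-0.004, 0, 0],
    [-0.004, 0, 0],
    [-0.004, 0, 0],
    [-0.004, 0, 0],
    [0, 0, 0],
    [0, 0, 0]
  ],
  "dr": [
    [0, 0, 0],
    [0, 0, 0],
    [0, 0, 0],
    [0, 0, 0],
    [0, 0, 0],
    [0, 0, 0],
    [0, 0, 0]
  ]
}}

```text
t: 6.02
tool_pos: [0.5889, -0.2609, 0.0787]
tcp_rot: [3.139, -0.001, 1.879]
contact_force: [5.4, 2.0, -3.9]
width: 0.0122
finger_force: 30.0
```

>>> {"api": "arm_command", "payload": {
  "jaw": [255, 255, 255, 255, 255],
  "xyz": [
    [-0.002, 0, 0],
    [-0.002, 0, 0],
    [-0.002, 0, 0],
    [0, 0, 0],
    [0, 0, 0]
  ],
  "dr": [
    [0, 0, 0],
    [0, 0, 0],
    [0, 0, 0],
    [0, 0, 0],
    [0, 0, 0]
  ]
}}

```text
t: 6.65
tool_pos: [0.5906, -0.2662, 0.0787]
tcp_rot: [3.139, -0.002, 1.879]
contact_force: [4.7, 2.8, -3.1]
width: 0.0121
finger_force: 30.0
```

>>> {"api": "arm_command", "payload": {
  "jaw": [255, 255, 255],
  "xyz": [
    [-0.002, 0, 0],
    [0, 0, 0],
    [0, 0, 0]
  ],
  "dr": [
    [0, 0, 0],
    [0, 0, 0],
    [0, 0, 0]
  ]
}}

```text
t: 7.02
tool_pos: [0.5912, -0.268, 0.0787]
tcp_rot: [3.139, -0.002, 1.879]
contact_force: [4.1, 3.0, -2.6]
width: 0.0119
finger_force: 30.0
```

>>> {"api": "arm_command", "payload": {
  "jaw": [255, 255, 255],
  "xyz": [
    [-0.002, 0, 0],
    [0, 0, 0],
    [0, 0, 0]
  ],
  "dr": [
    [0, 0, 0],
    [0, 0, 0],
    [0, 0, 0]
  ]
}}

```text
t: 7.4
tool_pos: [0.5918, -0.2699, 0.0787]
tcp_rot: [3.139, -0.002, 1.879]
contact_force: [5.2, 2.2, -3.1]
width: 0.012
finger_force: 30.0
```

>>> {"api": "arm_command", "payload": {
  "jaw": [255, 255, 255],
  "xyz": [
    [-0.002, 0, 0],
    [0, 0, 0],
    [0, 0, 0]
  ],
  "dr": [
    [0, 0, 0],
    [0, 0, 0],
    [0, 0, 0]
  ]
}}

```text
t: 7.78
tool_pos: [0.5922, -0.271, 0.0787]
tcp_rot: [3.139, -0.003, 1.88]
contact_force: [4.2, 4.0, -2.7]
width: 0.0119
finger_force: 30.0
```

>>> {"api": "arm_command", "payload": {
  "jaw": [255, 255, 255],
  "xyz": [
    [-0.002, 0, 0],
    [0, 0, 0],
    [0, 0, 0]
  ],
  "dr": [
    [0, 0, 0],
    [0, 0, 0],
    [0, 0, 0]
  ]
}}

```text
t: 8.15
tool_pos: [0.5922, -0.271, 0.0787]
tcp_rot: [3.14, -0.006, 1.881]
contact_force: [1.7, 5.7, -0.8]
width: 0.0118
finger_force: 30.0
```

>>> {"api": "arm_command", "payload": {
  "jaw": [255, 255, 255],
  "xyz": [
    [-0.002, 0, 0],
    [0, 0, 0],
    [0, 0, 0]
  ],
  "dr": [
    [0, 0, 0],
    [0, 0, 0],
    [0, 0, 0]
  ]
}}

```text
t: 8.52
tool_pos: [0.5922, -0.2711, 0.0786]
tcp_rot: [3.141, -0.009, 1.882]
contact_force: [-0.0, 8.2, 0.1]
width: 0.0115
finger_force: 30.0
```

The bolt met its stop: motion ended after about 30 mm of travel and the force climbed to 8 N. I'll release it, rise and turn for the ear.

>>> {"api": "arm_command", "payload": {
  "jaw": [255, 0, 0, 0, 0, 0, 0, 0, 0],
  "xyz": [
    [0.004, 0, 0],
    [0, 0, 0],
    [0, 0, 0],
    [0, 0, 0],
    [0, 0, 0],
    [0, 0, -0.03],
    [0, 0, -0.04],
    [0, 0, -0.04],
    [0, 0, -0.03]
  ],
  "dr": [
    [0, 0, 0],
    [0, 0, 0],
    [0, 0, 0],
    [0, 0, 0],
    [0, 0, 0],
    [0, 0, 0],
    [0, 0, 0],
    [0, 0, 0],
    [0, 0, 0]
  ]
}}

```text
t: 9.65
tool_pos: [0.5915, -0.274, 0.2207]
tcp_rot: [3.141, 0.001, 1.878]
contact_force: [0.1, 0.1, 0.3]
width: 0.0872
finger_force: 0.0
```

>>> {"api": "arm_command", "payload": {
  "jaw": [0, 0, 0, 0, 0, 0],
  "xyz": [
    [0, 0, 0],
    [0, 0, 0],
    [0, 0, 0],
    [0, 0, 0],
    [0, 0, 0],
    [0, 0, 0]
  ],
  "dr": [
    [0, 0, -0.15],
    [0, 0, -0.15],
    [0, 0, -0.15],
    [0, 0, -0.13],
    [0, 0, 0],
    [0, 0, 0]
  ]
}}

```text
t: 10.4
tool_pos: [0.5912, -0.2739, 0.2187]
tcp_rot: [-3.141, -0.0, 2.456]
contact_force: [-0.3, 0.3, 0.1]
width: 0.0931
finger_force: 0.0
```

Run:
```python
from workcell import bot
import cv2,pickle
from h import *
from scipy.spatial.transform import Rotation as Ro
s=bot.sense();print(s["t"],s["tool_pos"],s["tcp_rot"],s["contact_force"],s["joint_pos"].round(2))
R=Ro.from_euler("xyz",s["tcp_rot"]).as_matrix()
print("shift to ear (TCP at z .059)",R.T@(np.array([.590,-.0933,.059])-s["tool_pos"]))
c=bot.capture("wrist");pickle.dump(c,open("w2.pkl","wb"))
f=c["frame"].copy()
o=np.array([.53127,-.16642,.05])
for X in [(25,-114,66),(78,52,42),(40,65,14),(-40,65,14),(58,-65,14),(-40,-65,14)]:
    p=proj(c,o+Rz(.306)@np.array(X)/1000)[0]
    cv2.drawMarker(f,(int(p[0]),int(p[1])),(0,0,255),0,10,1)
cv2.imwrite("pics/w2.png",f)
```

```text
10.4 [ 0.59122791 -0.27385182  0.21865174] [-3.14147351e+00 -1.64323781e-04  2.45576987e+00] [-0.30318204  0.30269356  0.11485652] [ 0.73  0.68 -0.61  1.41  0.4   1.18  0.96]
shift to ear (TCP at z .059) [0.11526931 0.13897011 0.15965413]
```

View pics/w2.png

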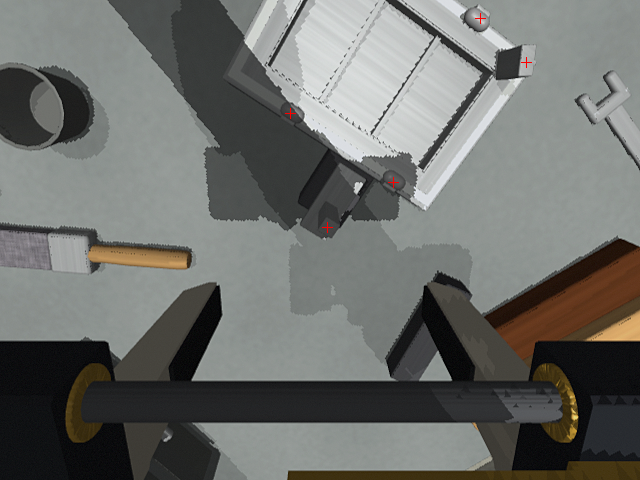

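The wrist view shows the bolt drawn, with its post at (327,227), and the ear's top face at (527,62) on the predicted marker. I'll move over the ear, then descend.

>>> {"api": "arm_command", "payload": {
  "jaw": [0, 0, 0, 0, 0, 0, 0],
  "xyz": [
    [0.02, 0.024, 0],
    [0.025, 0.03, 0],
    [0.025, 0.03, 0],
    [0.025, 0.03, 0],
    [0.02, 0.025, 0],
    [0, 0, 0],
    [0, 0, 0]
  ],
  "dr": [
    [0, 0, 0],
    [0, 0, 0],
    [0, 0, 0],
    [0, 0, 0],
    [0, 0, 0],
    [0, 0, -0.009],
    [0, 0, 0]
  ]
}}

```text
t: 11.32
tool_pos: [0.5901, -0.0947, 0.2187]
tcp_rot: [-3.14, 0.001, 2.465]
contact_force: [0.3, 0.0, -0.1]
width: 0.093
finger_force: 0.0
```

>>> {"api": "arm_command", "payload": {
  "jaw": [0, 0, 0, 0, 0, 0, 0, 0, 0],
  "xyz": [
    [0, 0, 0.02],
    [0, 0, 0.03],
    [0, 0, 0.03],
    [0, 0, 0.03],
    [0, 0, 0.02],
    [0, 0, 0.014],
    [0, 0, 0.01],
    [0, 0, 0.005],
    [0, 0, 0]
  ],
  "dr": [
    [0, 0, 0],
    [0, 0, 0],
    [0, 0, 0],
    [0, 0, 0],
    [0, 0, 0],
    [0, 0, 0],
    [0, 0, 0],
    [0, 0, 0],
    [0, 0, 0]
  ]
}}

```text
t: 12.45
tool_pos: [0.5901, -0.0934, 0.0598]
tcp_rot: [3.141, 0.0, 2.467]
contact_force: [-0.5, 0.1, 0.5]
width: 0.0929
finger_force: 0.0
```

Run:
```python
from workcell import bot
import cv2
from h import *
s=bot.sense();print(s["t"],s["tool_pos"],s["tcp_rot"],s["contact_force"])
c=bot.capture("top");p=proj(c,np.array([.59,-.0933,.07]))[0].astype(int)
a=bot.capture("wrist")["frame"]
o=np.zeros((400,800,3),np.uint8)
o[:,:400]=cv2.resize(c["frame"][p[1]-50:p[1]+50,p[0]-50:p[0]+50],(400,400))
o[:300,400:]=cv2.resize(a,(400,300))
cv2.imwrite("pics/e1.png",o)
```

```text
12.45 [ 0.59014774 -0.09342605  0.05979324] [3.14149891e+00 2.40112429e-04 2.46674342e+00] [-0.4619966   0.08442214  0.46998502]
```

View pics/e1.png

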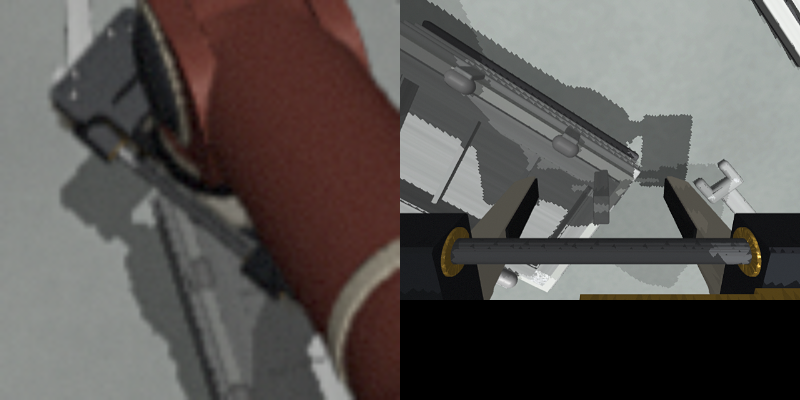

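The ear (dark plate at (601,198)) sits centred between the fingers at 537 and 665, so I'll close.

>>> {"api": "arm_command", "payload": {
  "jaw": [255, 255, 255, 255, 255, 255, 255, 255, 255, 255],
  "xyz": [
    [0, 0, 0],
    [0, 0, 0],
    [0, 0, 0],
    [0, 0, 0],
    [0, 0, 0],
    [0, 0, 0],
    [0, 0, 0],
    [0, 0, 0],
    [0, 0, 0],
    [0, 0, 0]
  ],
  "dr": [
    [0, 0, 0],
    [0, 0, 0],
    [0, 0, 0],
    [0, 0, 0],
    [0, 0, 0],
    [0, 0, 0],
    [0, 0, 0],
    [0, 0, 0],
    [0, 0, 0],
    [0, 0, 0]
  ]
}}

```text
t: 13.8
tool_pos: [0.5901, -0.0933, 0.0597]
tcp_rot: [3.141, 0.0, 2.467]
contact_force: [0.1, -0.5, 1.1]
width: 0.01
finger_force: 30.0
```

>>> {"api": "arm_command", "payload": {
  "jaw": [255, 255, 255, 255],
  "xyz": [
    [0, 0, 0],
    [0, 0, 0],
    [0, 0, 0],
    [0, 0, 0]
  ],
  "dr": [
    [0, 0, 0],
    [0, 0, 0],
    [0, 0, 0],
    [0, 0, 0]
  ]
}}

```text
t: 14.3
tool_pos: [0.5901, -0.0933, 0.0597]
tcp_rot: [3.141, 0.0, 2.467]
contact_force: [1.1, -0.5, -0.1]
width: 0.0097
finger_force: 30.0
```

Gripped. Next is the peel: each row tilts 0.02 rad about the seat corner.

>>> {"api": "arm_command", "payload": {
  "jaw": [255, 255, 255, 255, 255, 255],
  "xyz": [
    [0, -0.0002, -0.004],
    [0, -0.0002, -0.004],
    [0, -0.0002, -0.004],
    [0, -0.0002, -0.004],
    [0, 0, 0],
    [0, 0, 0]
  ],
  "dr": [
    [-0.02, 0, 0],
    [-0.02, 0, 0],
    [-0.02, 0, 0],
    [-0.02, 0, 0],
    [0, 0, 0],
    [0, 0, 0]
  ]
}}

```text
t: 15.05
tool_pos: [0.5896, -0.0938, 0.077]
tcp_rot: [3.06, 0.0, 2.466]
contact_force: [-2.0, 3.1, 5.2]
width: 0.0099
finger_force: 30.0
```

>>> {"api": "arm_command", "payload": {
  "jaw": [255, 255, 255, 255, 255, 255, 255],
  "xyz": [
    [0, -0.0002, -0.004],
    [0, -0.0002, -0.004],
    [0, -0.0002, -0.004],
    [0, -0.0002, -0.004],
    [0, -0.0002, -0.004],
    [0, 0, 0],
    [0, 0, 0]
  ],
  "dr": [
    [-0.02, 0, 0],
    [-0.02, 0, 0],
    [-0.02, 0, 0],
    [-0.02, 0, 0],
    [-0.02, 0, 0],
    [0, 0, 0],
    [0, 0, 0]
  ]
}}

```text
t: 15.92
tool_pos: [0.5864, -0.0974, 0.0951]
tcp_rot: [2.963, -0.001, 2.466]
contact_force: [-0.7, 2.4, -0.3]
width: 0.0096
finger_force: 30.1
```

Run:
```python
from workcell import bot
import cv2
s=bot.sense();print(s["t"],s["tool_pos"],s["tcp_rot"],s["contact_force"],s["torque"])
a=bot.capture("side")["frame"][150:270,280:400]
cv2.imwrite("pics/p1.png",cv2.resize(a,(600,600),interpolation=cv2.INTER_CUBIC))
```

```text
15.925 [ 0.58641994 -0.09740837  0.09505374] [ 2.96290027e+00 -9.23869168e-04  2.46643536e+00] [-0.72529767  2.43416023 -0.2798429 ] [ 0.6208083   0.22200909 -0.27036599]
```

View pics/p1.png

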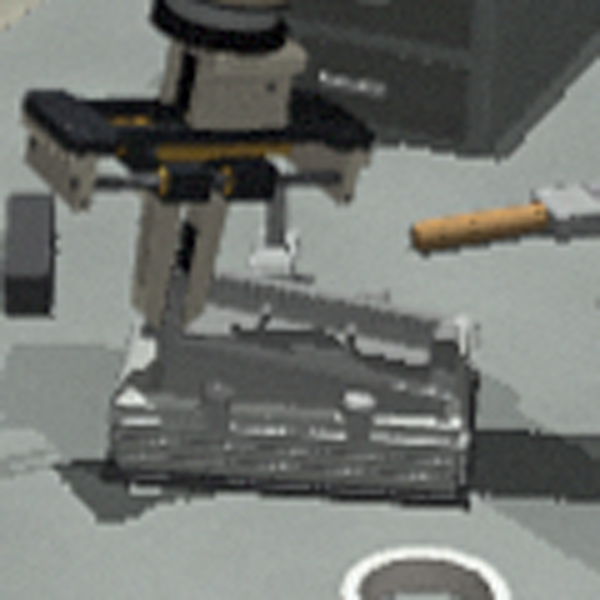

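The side view shows the tray tilted up at the ear, its right (far) corner still on the stack at about (455,360) in the crop. The force has dropped, so the catches are free. I'll add a little more tilt, then lift straight up and level.

>>> {"api": "arm_command", "payload": {
  "jaw": [255, 255, 255, 255, 255, 255, 255, 255, 255, 255],
  "xyz": [
    [0, -0.0002, -0.004],
    [0, 0, 0],
    [0, 0.002, -0.01],
    [0, 0.004, -0.02],
    [0, 0.005, -0.025],
    [0, 0.005, -0.025],
    [0, 0.004, -0.02],
    [0, 0.002, -0.01],
    [0, 0, 0],
    [0, 0, 0]
  ],
  "dr": [
    [-0.02, 0, 0],
    [0, 0, 0],
    [0, 0, 0],
    [0, 0, 0],
    [0, 0, 0],
    [0, 0, 0],
    [0, 0, 0],
    [0, 0, 0],
    [0, 0, 0],
    [0, 0, 0]
  ]
}}

```text
t: 17.23
tool_pos: [0.5857, -0.0984, 0.2105]
tcp_rot: [2.943, -0.001, 2.467]
contact_force: [0.2, 0.2, -2.4]
width: 0.0097
finger_force: 30.0
```

>>> {"api": "arm_command", "payload": {
  "jaw": [255, 255, 255, 255, 255, 255, 255, 255],
  "xyz": [
    [0, 0, 0],
    [0, 0, 0],
    [0, 0, 0],
    [0, 0, 0],
    [0, 0, 0],
    [0, 0, 0],
    [0, 0, 0],
    [0, 0, 0]
  ],
  "dr": [
    [0.03, 0, 0],
    [0.04, 0, 0],
    [0.04, 0, 0],
    [0.04, 0, 0],
    [0.03, 0, 0],
    [0.02, 0, 0],
    [0, 0, 0],
    [0, 0, 0]
  ]
}}

```text
t: 18.23
tool_pos: [0.5862, -0.0983, 0.2114]
tcp_rot: [-3.141, -0.0, 2.466]
contact_force: [-0.1, -0.2, -3.2]
width: 0.0098
finger_force: 30.0
```

Run:
```python
from workcell import bot
from h import *
from scipy.spatial.transform import Rotation as Ro
s=bot.sense();print(s["t"],s["tool_pos"],s["tcp_rot"],s["contact_force"],s["finger_force"],s["joint_pos"].round(2))
R=Ro.from_euler("xyz",s["tcp_rot"]).as_matrix()
print(R.T@(np.array([.5977,.2416,.172])-s["tool_pos"]))
```

```text
18.225 [ 0.58620457 -0.09832579  0.21135334] [-3.14136849e+00 -1.02971400e-04  2.46624088e+00] [-0.0918941  -0.21284384 -3.16911704] 29.99317467212677 [ 0.53  0.61 -0.68  1.59  0.42  1.09  0.64]
[0.20353597 0.27250313 0.03931321]
```

>>> {"api": "arm_command", "payload": {
  "jaw": [255, 255, 255, 255, 255, 255, 255, 255, 255, 255],
  "xyz": [
    [0.006, 0.008, 0],
    [0.012, 0.016, 0],
    [0.018, 0.024, 0],
    [0.022, 0.03, 0],
    [0.024, 0.032, 0],
    [0.024, 0.032, 0],
    [0.024, 0.032, 0],
    [0.024, 0.032, 0],
    [0.02, 0.026, 0],
    [0.015, 0.02, 0]
  ],
  "dr": [
    [0, 0, 0],
    [0, 0, 0],
    [0, 0, 0],
    [0, 0, 0],
    [0, 0, 0],
    [0, 0, 0],
    [0, 0, 0],
    [0, 0, 0],
    [0, 0, 0],
    [0, 0, 0]
  ]
}}

```text
t: 19.48
tool_pos: [0.5948, 0.2211, 0.2118]
tcp_rot: [3.14, -0.001, 2.471]
contact_force: [0.2, -0.3, -2.0]
width: 0.0101
finger_force: 30.0
```

>>> {"api": "arm_command", "payload": {
  "jaw": [255, 255, 255, 255, 255, 255, 255, 255, 255, 255],
  "xyz": [
    [0.01, 0.014, 0],
    [0.005, 0.006, 0.003],
    [0, 0, 0.009],
    [0, 0, 0.012],
    [0, 0, 0.009],
    [0, 0, 0.005],
    [0, 0, 0],
    [0, 0, 0],
    [0, 0, 0],
    [0, 0, 0]
  ],
  "dr": [
    [0, 0, 0],
    [0, 0, 0],
    [0, 0, 0],
    [0, 0, 0],
    [0, 0, 0],
    [0, 0, 0],
    [0, 0, 0],
    [0, 0, 0],
    [0, 0, 0],
    [0, 0, 0]
  ]
}}

```text
t: 20.72
tool_pos: [0.5971, 0.242, 0.1738]
tcp_rot: [3.141, 0.0, 2.467]
contact_force: [0.7, -0.3, -3.2]
width: 0.0099
finger_force: 30.0
```

Run:
```python
from workcell import bot
import cv2
from h import *
s=bot.sense();print(s["t"],s["tool_pos"],s["tcp_rot"],s["contact_force"],s["finger_force"])
c=bot.capture("side");f=c["frame"]
# predicted tray rim from TCP, level
o=s["tool_pos"]-Rz(.306)@np.array([.078,.052,.0072])
print("tray",o)
for X in [(90,60,2),(90,-60,2),(-90,-60,2),(-90,60,2)]:
    p=proj(c,o+Rz(.306)@np.array(X)/1000)[0].astype(int);cv2.drawMarker(f,tuple(map(int,p)),(0,0,255),0,12,1)
p=proj(c,np.array([.5388,.1685,.012]))[0].astype(int);cv2.drawMarker(f,tuple(map(int,p)),(0,255,0),0,12,1)
cv2.imwrite("pics/f1.png",f)
```

```text
20.725 [0.59705097 0.24203821 0.17377108] [3.14109862e+00 2.14329472e-04 2.46694563e+00] [ 0.70996973 -0.34661181 -3.19735853] 29.993101358413696
tray [0.53833921 0.16895655 0.16657108]
```

View pics/f1.png

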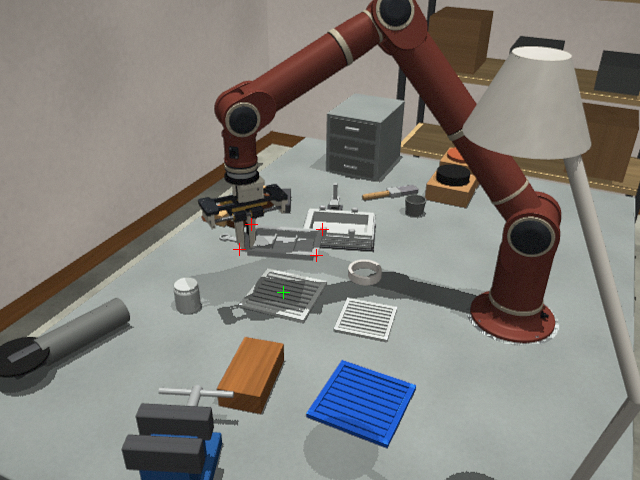

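The tray's rim matches the predicted level corners (240,250), (317,256), (322,229) and (250,226). It is centred above the large grille at (283,292), and the bolt is still drawn. Handing in.

```bash
python3 -c "
from workcell import bot
print(bot.finish_job())"
```

```text
the job is handed in; nothing more can be done
None
```

The job is handed in but no verdict came back: the bolt was drawn about 30 mm to its stop, the tray was peeled by its ear, and at hand-in it was held level about 15 cm above the centre of the large grey grille, with no bystander visibly moved.

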